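Restock the scent-jar lanes, older stock first

ROBOT

A 7-joint arm with a two-finger parallel gripper is mounted at the origin on the work surface. World frame = base frame: x ahead of the robot, y to its left, z up, the work surface at z = 0. Lengths are in m, angles in rad, forces in N, time in s.
With the tool pointing down it reaches from about 0.425 to 0.825 m from the base axis. Payload 3.6 kg.
Tool frame: the origin (TCP) lies on the centre line of the jaws, within the pads' length; the fingertips stand 14 mm ahead of it and the grasp point (between the pads) lies 5 mm behind it; z points along the fingers, y is the direction in which the jaws open and shut (so a half turn about z gives the same grasp; the last joint's range is limited). The gripper opens to 85 mm and grips with 20 to 120 N. Pads are 22 mm wide; open, the fingers measure 114 mm over their backs; the gripper's body (76 mm by 85 mm) begins 54 mm behind the grasp point. The pads swing forward as they close: fully open they stand 13 mm farther back than shut.
Start: joints at [-1.282, 0.615, -0.013, 1.423, 0.008, 1.103, -0.04], TCP at [0.201, 0.618, 0.245] pointing down, gripper open.
Joint ranges: [-3.12, 3.12], [-0.3, 2.06], [-1.34, 1.32], [0.26, 2.42], [-1.36, 4.5], [0.01, 1.98], [-2.84, 2.84]. Speed limits (rad/s): [2.79, 2.79, 3.14, 3.14, 3.14, 3.14, 3.14].

INTERFACE

Orientations are given as a 3x3 rotation matrix whose columns are the frame's x, y, z axes.
In Python, from bench import ctrl, claw, status, read_camera, camera_params, ticket gives the robot as it stands. Calls block until the motion is done:
- ctrl.move_ptp(position, orientation): joint-space move of the TCP to a pose.
- ctrl.move_l(position, rot=None, vel=0.15, contact_N=None): straight line of the TCP; rot=None keeps the orientation; vel is the mean speed in m/s. With contact_N (N) it stops when the force on the tool has changed by that much, and returns True; else False.
- ctrl.set_joints(angles): joint-space move.
- claw.move_gripper(opening, grip_force=None): finger opening in m; grip_force is the grip in N (None keeps the last); returns when the fingers have stopped.
- ctrl.wait(seconds).
- ctrl.solve_ik(position, orientation): joint angles nearest the present ones, or None.
- status.get_obs(): the state.
- read_camera(name): name is "side" or "top"; returns the picture (480x640x3 uint8, red, green, blue); there is no depth.
- camera_params(name): a dict with "camera_matrix" (3x3 intrinsics, pixels), "R" (3x3) and "t" (3): a world point X has camera coordinates R X + t. Camera axes: x right, y down, z forward; pixel columns grow to the right and rows downward; lengths in m; the calibration is good to about 2 mm. A picture is of the moment at which its call begins. camera_params takes no time and is no camera call.
A pose or a line that the arm cannot do raises ctrl.MotionError and nothing moves.
- ticket.hand_in(): hands the job in, once; it reports no verdict.
The state is a dict: "time_s": time; "joints": joint angles; "qd": joint speeds; "effort": joint torques, N m; "ee_pos": TCP position; "orientation": TCP orientation; "contact_force": force on the tool from outside, world axes, zero at the start; "wrist_torque": the same for the moment, N m; "opening": finger opening in m.
Only numpy, scipy, OpenCV 4.12 (cv2) and the standard library are available. Lean on these libraries where they do the work, as an engineer would, in place of code of your own. Each camera call takes 0.05 s, during which the arm holds its last target. There are 200 camera calls.

TASK

Restock the two lane trays. In each tray bring the older jar (black date dot on its cap) forward until it stands at the coloured front stop, then stand the new capped jar of the same cap colour in the lane close behind it, leaving less than a finger's width between them. Keep the jars upright and set them down, do not drop them; leave the empty jars, the decanter and the measuring cup where they are.

Things in the scene. Friction and masses are not known exactly. Their poses are not given: they have to be found in the camera images.
- tray_yellow: Fixed aluminium lane tray with a yellow front strip, lane along x, 168 x 68 mm. Front stop at the -x end (robot's side), 24 mm high, inner face x = -80 mm: a jar touching it has its axis at x = -58. Rails 9 mm high, inner faces y = +-31; back wall 9 mm high, inner face x = +80. Floor 3 mm thick. Origin: centre of underside, z up, turned up to 0.22 rad. Finger room beside a jar is across the lane (y).
- tray_green: Fixed aluminium lane tray with a green front strip, lane along x, 168 x 68 mm. Front stop at the -x end (robot's side), 24 mm high, inner face x = -80 mm: a jar touching it has its axis at x = -58. Rails 9 mm high, inner faces y = +-31; back wall 9 mm high, inner face x = +80. Floor 3 mm thick. Origin: centre of underside, z up, turned up to 0.22 rad. Finger room beside a jar is across the lane (y).
- old_yellow_center (a point): Older stock: black date dot on the cap, stands in the yellow tray well back from the stop, too little room behind it for another. Filled scent jar: amber glass, white paper band, yellow screw cap. Round, 68 mm high; body 44 mm across up to 44 mm, cap 39 mm across from 51 mm to the top; about 0.2 kg. Point: on its axis, 34 mm above its foot; z up the axis.
- old_green_center (a point): Older stock: black date dot on the cap, stands in the green tray well back from the stop, too little room behind it for another. Filled scent jar: amber glass, white paper band, green screw cap. Round, 68 mm high; body 44 mm across up to 44 mm, cap 39 mm across from 51 mm to the top; about 0.2 kg. Point: on its axis, 34 mm above its foot; z up the axis.
- new_yellow_center (a point): New stock: no date dot, stands on the bench among empty jars. Filled scent jar: amber glass, white paper band, yellow screw cap. Round, 68 mm high; body 44 mm across up to 44 mm, cap 39 mm across from 51 mm to the top; about 0.2 kg. Point: on its axis, 34 mm above its foot; z up the axis.
- new_green_center (a point): New stock: no date dot, stands on the bench among empty jars. Filled scent jar: amber glass, white paper band, green screw cap. Round, 68 mm high; body 44 mm across up to 44 mm, cap 39 mm across from 51 mm to the top; about 0.2 kg. Point: on its axis, 34 mm above its foot; z up the axis.
- empty_a_center (a point): Bystander: empty amber glass jar without a cap or band, open mouth, 60 mm high, 44 mm in diameter. Point: on its axis, 30 mm above its foot.
- empty_b_center (a point): Bystander: empty amber glass jar without a cap or band, open mouth, 60 mm high, 44 mm in diameter. Point: on its axis, 30 mm above its foot.
- decanter_center (a point): Bystander: squat clear glass decanter with a cork stopper, 104 mm in diameter, 138 mm high with the cork. Point: on its axis, 69 mm above its foot.
- measuring_cup_center (a point): Bystander: stainless steel measuring cup, 76 mm across the rim, 55 mm high, a flat handle reaching 129 mm from the axis along its y axis at rim height. Point: on its axis, 27.5 mm above its foot.
There are look-alikes about, which are no part of the job. Leave any purple look-alike of the part that bears new_green_center alone.

How it is judged:
On the way:
1. both older jars stand upright at the front stops of their own trays (x of old_yellow_center in the frame of tray_yellow between -0.0615 and -0.044 m and y of old_yellow_center in the frame of tray_yellow between -0.0115 and 0.0115 m and z of old_yellow_center in the frame of tray_yellow between 0.032 and 0.042 m and angle between each of old_yellow_center, old_green_center's own z axis and vertical below 0.1 rad and x of old_green_center in the frame of tray_green between -0.0615 and -0.044 m and y of old_green_center in the frame of tray_green between -0.0115 and 0.0115 m and z of old_green_center in the frame of tray_green between 0.032 and 0.042 m), for 0.2 s.
At the end, for the whole second after the job is handed in: In each tray the older jar stands upright on the lane floor with at most 14 mm between it and the front stop, and the new jar of the same cap colour stands upright on the lane floor behind it with at most 16 mm between the two jars; all four at rest and released (all of step 1 and x of new_yellow_center in the frame of tray_yellow above -0.026 m and horizontal distance between new_yellow_center and old_yellow_center below 0.06 m and y of new_yellow_center in the frame of tray_yellow between -0.0115 and 0.0115 m and z of new_yellow_center in the frame of tray_yellow between 0.032 and 0.042 m and angle between each of new_yellow_center, new_green_center's own z axis and vertical below 0.1 rad and x of new_green_center in the frame of tray_green above -0.026 m and horizontal distance between new_green_center and old_green_center below 0.06 m and y of new_green_center in the frame of tray_green between -0.0115 and 0.0115 m and z of new_green_center in the frame of tray_green between 0.032 and 0.042 m and linear speed of each of old_yellow, old_green, new_yellow, new_green below 0.02 m/s and angular speed of each of old_yellow, old_green, new_yellow, new_green below 0.3 rad/s); the robot touches nothing.
It fails at once if an empty jar, the decanter or the measuring cup is moved more than 20 mm (distance of any of empty_a_center, empty_b_center, decanter_center, measuring_cup_center from where it was at the start of the episode above 0.02 m).
It fails at once if a filled jar is tipped or knocked over (angle between any of old_yellow_center, old_green_center, new_yellow_center, new_green_center's own z axis and vertical above 0.6 rad).
It fails at once if a filled jar is let go in the air, more than about 25 mm above where it could stand ((height (world z) of old_yellow_center above 0.064 m and contact force between the fingers and old_yellow below 0.02 N) or (height (world z) of old_green_center above 0.064 m and contact force between the fingers and old_green below 0.02 N) or (height (world z) of new_yellow_center above 0.064 m and contact force between the fingers and new_yellow below 0.02 N) or (height (world z) of new_green_center above 0.064 m and contact force between the fingers and new_green below 0.02 N)).
It also fails if it takes over 90 s, if anything falls off the work surface, if the arm or the gripper's body presses on something with over 40 N, if the wrist force passes 120 N, or if a joint passes its speed limit or range.

## Working session

There is one attempt and no reset: what is moved stays moved. The work goes in short steps, each a Python script; the robot and the scene stay as the last script left them, time stands still between calls to the robot, and variables do not carry over. Pictures are saved under pics/ and viewed, about 12 in all and at most 16, crops included, and the job is handed in when it is done.

```bash
mkdir -p pics; ls; python3 - <<'E'
from bench import *
import cv2
for n in("top","side"):
    cv2.imwrite(f"pics/{n}0.png",read_camera(n)[:,:,::-1])
    p=camera_params(n);print(n,p)
o=status.get_obs();print(o['time_s'],o['ee_pos'],o['orientation'],o['opening'])
E
```

```text
pics
top {'camera_matrix': array([[450.85985082,   0.        , 321.12887634],
       [  0.        , 450.85985082, 231.52999501],
       [  0.        ,   0.        ,   1.        ]]), 'R': array([[ 0.01543725, -0.99970219,  0.01890031],
       [-0.99008899, -0.01792228, -0.13929315],
       [ 0.1395904 , -0.01656268, -0.9900708 ]]), 't': array([-0.11252688,  0.59610188,  1.04660991])}
side {'camera_matrix': array([[469.00333157,   0.        , 317.53474063],
       [  0.        , 469.00333157, 244.2188175 ],
       [  0.        ,   0.        ,   1.        ]]), 'R': array([[ 0.89881548, -0.43812689, -0.01325007],
       [-0.29927716, -0.59131873, -0.74884935],
       [ 0.32025603,  0.67704283, -0.66260779]]), 't': array([-0.56157745,  0.18553216,  1.07674603])}
0.1 [0.20102465 0.61744084 0.24423564] [[-9.50885325e-01  3.09542541e-01 -7.17310395e-04]
 [ 3.09543372e-01  9.50882694e-01 -2.23688809e-03]
 [-1.03339818e-05 -2.34906273e-03 -9.99997241e-01]] 0.08513781036445238
```

View pics/top0.png

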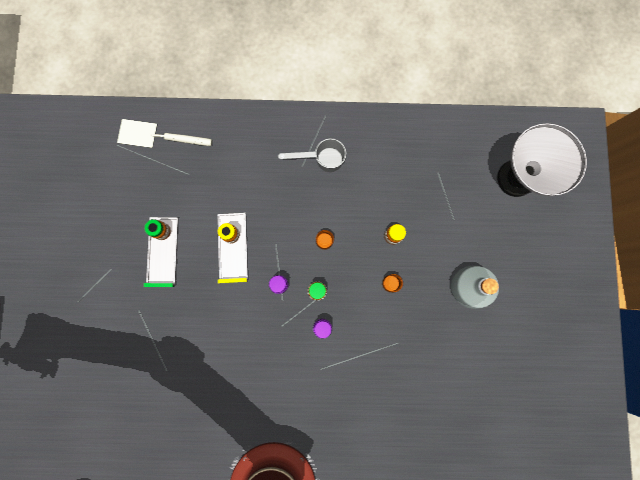

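View pics/side0.png

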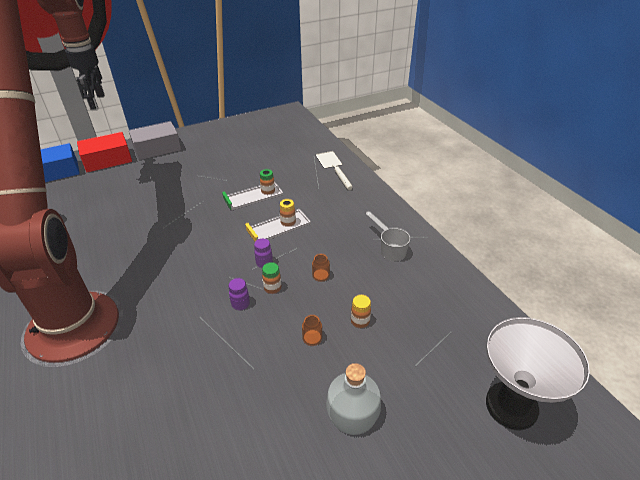

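Top view: green tray at about (160,250) with its old jar at (154,228), and yellow tray at (232,247) with its old jar at (227,232). The new green is at (317,290) between two purple look-alikes at (278,284) and (322,329). The new yellow is at (397,233), with empties at (324,240) and (391,283). Next I'll measure positions and look closely at the trays.

```bash
cat > vis.py <<'E'
import numpy as np,cv2
from scipy.optimize import least_squares
from bench import *
P={n:camera_params(n) for n in("top","side")}
def proj(n,X):
    p=P[n];c=np.atleast_2d(X)@np.array(p["R"]).T+p["t"];u=c@p["camera_matrix"].T
    return u[:,:2]/u[:,2:]
def back(n,uv,z):
    p=P[n];R=p["R"];C=-R.T@p["t"];d=R.T@np.linalg.solve(p["camera_matrix"],[uv[0],uv[1],1.])
    return (C+d*(z-C[2])/d[2])[:2]
HUE=dict(yellow=(22,34),green=(50,75),purple=(130,155),orange=(5,15))
def blobs(img,col,amin=40):
    h=cv2.cvtColor(img,cv2.COLOR_RGB2HSV);a,b=HUE[col]
    m=cv2.inRange(h,(a,120,70),(b,255,255));out=[]
    for c in cv2.findContours(m,cv2.RETR_EXTERNAL,cv2.CHAIN_APPROX_NONE)[0]:
        if cv2.contourArea(c)<amin: continue
        M=cv2.moments(cv2.convexHull(c));out.append((M['m10']/M['m00'],M['m01']/M['m00'],cv2.contourArea(c),cv2.boundingRect(c)))
    return out
T=np.linspace(0,2*np.pi,40)
def capcent(n,xy,z0):   # centroid of the cap silhouette
    X=np.vstack([np.c_[xy[0]+.0195*np.cos(T),xy[1]+.0195*np.sin(T),0*T+z] for z in(z0+.051,z0+.068)])
    M=cv2.moments(cv2.convexHull(proj(n,X).astype(np.float32)));return np.array([M['m10'],M['m01']])/M['m00']
def capfit(n,uv,z0):
    return least_squares(lambda q:capcent(n,q,z0)-uv[:2],back(n,uv,z0+.06),diff_step=1e-3).x
E
python3 - <<'E'
from vis import *
for n in("top","side"):
    im=cv2.imread(f"pics/{n}0.png")[:,:,::-1].copy()
    for c in HUE:
        for b in blobs(im,c,25):
            print(n,c,np.round(b[:3],1),b[3],*[np.round(capfit(n,b,z),4) for z in (0,.003)])
a=cv2.resize(cv2.imread("pics/top0.png")[205:295,135:255],None,fx=6.5,fy=6.5,interpolation=cv2.INTER_CUBIC)
cv2.imwrite("pics/crop1.png",a)
E
```

```text
top yellow [231.5 280.3  90.5] (218, 278, 29, 6) [0.4769 0.1051] [0.4768 0.1045]
top yellow [397. 232. 209.] (389, 224, 17, 17) [ 0.5977 -0.2832] [ 0.5973 -0.2826]
top yellow [225.9 231.  207.5] (217, 223, 18, 17) [0.5926 0.1233] [0.5921 0.1227]
top green [157.9 284.5  83.5] (144, 283, 29, 4) [0.4644 0.275 ] [0.4643 0.274 ]
top green [317.  290.2 195.5] (309, 282, 17, 17) [ 0.457  -0.0948] [ 0.457  -0.0947]
top green [152.8 227.7 205.5] (144, 220, 19, 17) [0.5975 0.2957] [0.5971 0.2946]
top purple [322.1 328.  256. ] (313, 319, 19, 19) [ 0.3709 -0.1079] [ 0.3711 -0.1079]
top purple [278.1 284.  254. ] (269, 275, 19, 19) [ 0.47   -0.0037] [ 0.47  -0.004]
top orange [240.5 469.1  42. ] (234, 462, 13, 15) [0.063  0.0675] [0.0641 0.067 ]
top orange [392.5 282.8 268.5] (382, 274, 21, 18) [ 0.4769 -0.2715] [ 0.4768 -0.271 ]
top orange [324.3 239.1 249. ] (316, 230, 18, 19) [ 0.5774 -0.1101] [ 0.577 -0.11 ]
top orange [160.3 231.2  25.5] (153, 222, 13, 17) [0.5894 0.2777] [0.589  0.2766]
top orange [ 626.   199.4 4180. ] (606, 109, 34, 201) [ 0.688  -0.8431] [ 0.6873 -0.8409]
side yellow [3
[... 814 characters left out ...]
 0.4994 -0.4337]
side orange [359.8 323.2  31. ] (351, 320, 19, 8) [ 0.5643 -0.3303] [ 0.563  -0.3323]
side orange [311.6 329.9 470. ] (302, 315, 20, 30) [ 0.4654 -0.3006] [ 0.4644 -0.3028]
side orange [360.6 311.5  77. ] (352, 306, 19, 12) [ 0.5819 -0.3031] [ 0.5805 -0.3053]
side orange [272.3 289.2  28. ] (264, 286, 17, 7) [ 0.4351 -0.1554] [ 0.4343 -0.1581]
side orange [271.  278.1  68.5] (262, 273, 18, 11) [ 0.4455 -0.1209] [ 0.4447 -0.1237]
side orange [320.2 267.2 359.5] (312, 254, 17, 27) [ 0.5645 -0.1402] [ 0.5632 -0.1429]
side orange [286.9 212.2  56. ] (280, 209, 15, 8) [0.5784 0.0946] [0.577  0.0909]
side orange [266.7 181.4  45. ] (260, 178, 14, 8) [0.5839 0.2605] [0.5825 0.2562]
```

View pics/crop1.png

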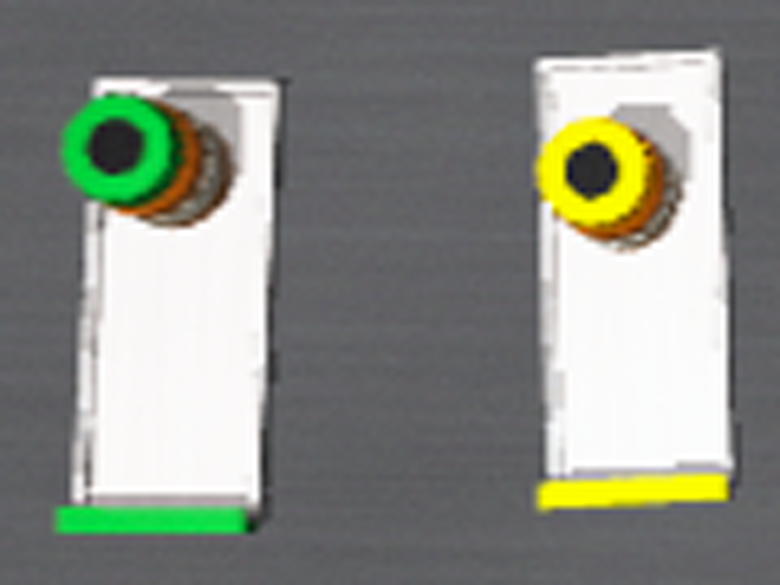

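```bash
cat >> vis.py <<'E'
def topfit(uv,z): return back("top",uv,z)
E
python3 - <<'E'
from vis import *
R=P["top"]["R"];print("cam",-R.T@P["top"]["t"])
M=np.array([[84,34,9],[84,-34,9],[-84,34,24],[-84,-34,24],[-80,34,24],[-80,-34,24]])/1e3
cl=dict(green=[(95,78),(280,82),(55,532),(248,532),(55,507),(248,507)],yellow=[(533,60),(720,48),(538,510),(728,497),(538,486),(728,474)])
tr={}
for k,c in cl.items():
    uv=(np.array(c)+.5)/6.5-.5+[135,205]
    def W(q):
        s,co=np.sin(q[2]),np.cos(q[2]);return M@np.array([[co,s,0],[-s,co,0],[0,0,1]])+[q[0],q[1],0]
    r=least_squares(lambda q:(proj("top",W(q))-uv).ravel(),[.54,.2,0]);tr[k]=r.x;print(k,r.x,np.round(r.fun,1))
jars=dict(old_green=(152.8,227.7,.071),old_yellow=(225.9,231,.071),new_green=(317,290.2,.068),new_yellow=(397,232,.068))
for k,v in jars.items():
    b=back("top",v,v[2]);f=capfit("top",v,v[2]-.068)
    print(k,"topface",b,"hull",f)
    if 'old' in k:
        q=tr[k[4:]];d=b-q[:2];s,c=np.sin(q[2]),np.cos(q[2]);print("  in tray",c*d[0]+s*d[1],-s*d[0]+c*d[1])
for n,uv in dict(purp1=(278.1,284),purp2=(322.1,328),ea=(324.3,239.1),eb=(392.5,282.8)).items(): print(n,back("top",uv,.055))
E
```

```text
cam [ 0.44583432 -0.0844752   1.12137761]
green [0.54739297 0.28843462 0.01337866] [ 0.5  0.6 -0.5  0.1  0.5 -1.3 -0.6 -1.2  0.6  0.9 -0.6  0.9]
yellow [0.56042028 0.11654154 0.07481284] [ 0.7  0.4 -0.8  0.7  0.5 -1.4 -0.4 -1.1  0.5  0.6 -0.5  0.8]
old_green topface [0.59584593 0.29185657] hull [0.59702572 0.29468226]
  in tray 0.04849440445577701 0.002773429791085408
old_yellow topface [0.5911411  0.12119527] hull [0.59224452 0.12267633]
  in tray 0.030982723960307428 0.002344536762893752
new_green topface [ 0.45691747 -0.09464976] hull [ 0.45696807 -0.09465576]
new_yellow topface [ 0.59647799 -0.28170928] hull [ 0.59761766 -0.28313551]
purp1 [ 0.47005099 -0.00327602]
purp2 [ 0.3703135  -0.10805515]
ea [ 0.57810054 -0.11015463]
eb [ 0.47714254 -0.27251907]
```

Poses are consistent: each old jar comes out inside its lane, about 2 mm off the centre line. I'll move the old jars first with a low lift.

```bash
cat > rob.py <<'E'
import numpy as np
from bench import *
TR=dict(green=(.5474,.2884,.0134),yellow=(.5604,.1165,.0748))
def rot(a):
    y=np.array([-np.sin(a),np.cos(a),0]);z=np.array([0,0,-1.]);return np.c_[np.cross(y,z),y,z]
def lane(k,x,y=0):
    X,Y,a=TR[k];return np.array([X+x*np.cos(a)-y*np.sin(a),Y+x*np.sin(a)+y*np.cos(a)])
def P3(xy,z): return [xy[0],xy[1],z]
def log(m):
    o=status.get_obs();print(m,"t%.1f"%o['time_s'],np.round(o['ee_pos'],4),"open %.4f"%o['opening'],"F",np.round(o['contact_force'],1))
OPEN=.066
def pick(xy,a,z,zhi=.18):
    ctrl.move_ptp(P3(xy,zhi),rot(a))
    claw.move_gripper(OPEN)
    ctrl.move_l(P3(xy,z+.04),vel=.2)
    hit=ctrl.move_l(P3(xy,z),vel=.08,contact_N=6); log(f"down hit={hit}")
    claw.move_gripper(.03,30); log("gripped")
def setdown(xy,a,z):   # from above xy
    ctrl.move_l(P3(xy,z+.008),rot(a),vel=.08)
    hit=ctrl.move_l(P3(xy,z-.003),vel=.02,contact_N=4); log(f"set hit={hit}")
    claw.move_gripper(OPEN); log("open")
    ctrl.move_l(P3(xy,.16),vel=.15)
E
python3 - <<'E'
from rob import *
for k,xy in(("green",(.5963,.2930)),("yellow",(.5916,.1218))):
    a=TR[k][2]; pick(xy,a,.034)
    ctrl.move_l(P3(xy,.043),vel=.05)
    g=lane(k,-.054); ctrl.move_l(P3(g,.043),vel=.08)
    setdown(g,a,.034)
ctrl.move_l([.55,.35,.3],vel=.3)
from vis import *
im=read_camera("top");cv2.imwrite("pics/top1.png",im[:,:,::-1])
cv2.imwrite("pics/crop2.png",cv2.resize(im[205:295,135:255,::-1],None,fx=6,fy=6,interpolation=cv2.INTER_CUBIC))
cv2.imwrite("pics/side1.png",read_camera("side")[140:340,180:420,::-1].repeat(3,0).repeat(3,1))
for c in("green","yellow"):
    for b in blobs(im,c): print(c,np.round(b[:2],1),back("top",b,.071))
log("end")
E
```

```text
down hit=False t3.6 [0.5963 0.293  0.0337] open 0.0662 F [ 0.3  0.5 -0.1]
gripped t4.0 [0.5969 0.2933 0.0348] open 0.0432 F [-0.8 -0.1  1.9]
set hit=True t6.4 [0.4935 0.2878 0.0347] open 0.0434 F [-0.8 -0.2  4.2]
open t6.8 [0.4925 0.2871 0.0335] open 0.0659 F [ 0.4  1.3 -0.2]
down hit=False t10.1 [0.5916 0.1218 0.0337] open 0.0664 F [-0.1 -1.   0.1]
gripped t10.4 [0.5922 0.1221 0.0347] open 0.0433 F [1.  0.4 2.3]
set hit=True t12.7 [0.5067 0.1125 0.0346] open 0.0428 F [-0.3 -0.5  3.7]
open t13.0 [0.5057 0.1122 0.0338] open 0.0660 F [-0.1 -0.1 -0.7]
green [317.  290.3] [ 0.45657248 -0.09471944]
green [158.  284.5] [0.46416453 0.27112721]
green [152.3 271.5] [0.49374869 0.28607727]
yellow [231.3 280.3] [0.47654071 0.1035852 ]
yellow [228.5 267.2] [0.50654897 0.11130966]
yellow [397. 232.] [ 0.59614727 -0.28116855]
end t15.2 [0.5501 0.3478 0.299 ] open 0.0658 F [ 1.1 -0.8 -0.5]
```

View pics/crop2.png

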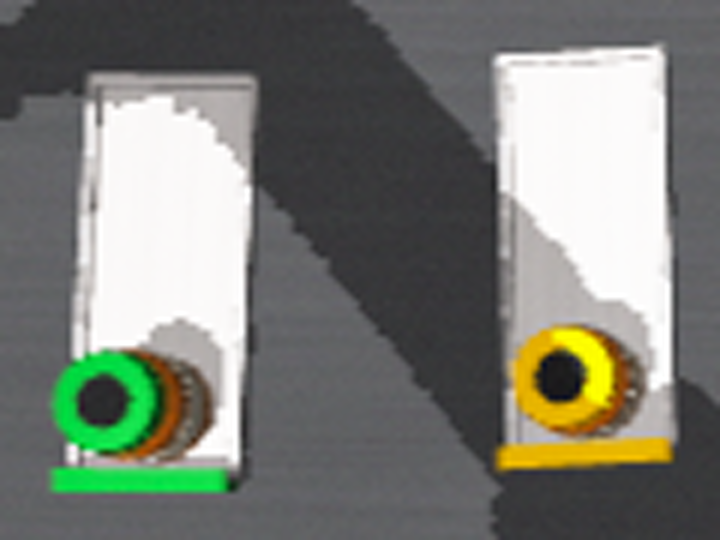

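View pics/side1.png

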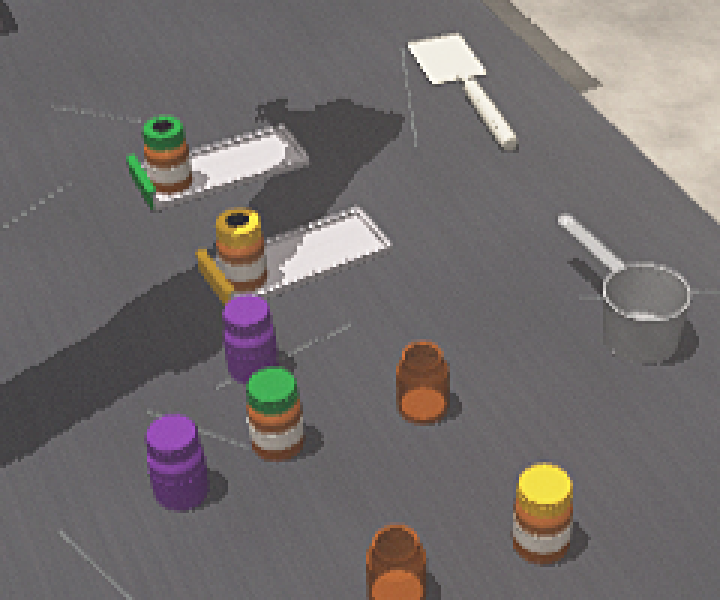

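Crop 2 shows both old jars upright against their stops (caps at crop (103,400) and (562,378)), at lane x about -54 mm. The side crop confirms they are standing, and the bystanders haven't moved. Now the new jars.

```bash
python3 - <<'E'
from rob import *
for k,xy,a0 in(("green",(.4567,-.0947),0.),("yellow",(.5967,-.2818),0.)):
    a=TR[k][2]
    ctrl.move_l([.5,0.,.2],rot(a0),vel=.25)
    pick(xy,a0,.031)
    o=status.get_obs()
    if not .038<o['opening']<.048: raise SystemExit("bad grip")
    ctrl.move_l(P3(xy,.18),vel=.15)
    g=lane(k,-.0025)
    ctrl.move_l(P3(g,.18),rot(a),vel=.2); log("above")
    ctrl.move_l(P3(g,.08),vel=.12)
    setdown(g,a,.034)
ctrl.move_l([.5,0.,.25],vel=.25)
ctrl.move_l([.5,-.3,.3],vel=.25)
from vis import *
im=read_camera("top");cv2.imwrite("pics/top2.png",im[:,:,::-1])
cv2.imwrite("pics/crop3.png",cv2.resize(im[205:295,135:255,::-1],None,fx=6,fy=6,interpolation=cv2.INTER_CUBIC))
cv2.imwrite("pics/side2.png",read_camera("side")[140:340,180:420,::-1].repeat(3,0).repeat(3,1))
for c in("green","yellow"):
    X,Y,q=TR[c];R=np.array([[np.cos(q),np.sin(q)],[-np.sin(q),np.cos(q)]])
    for b in blobs(im,c): p=back("top",b,.071);print(c,np.round(b[:2],1),p,"lane",R@(p-[X,Y]))
log("end")
E
```

```text
down hit=False t18.9 [ 0.457  -0.0948  0.0313] open 0.0661 F [-0.2 -0.7 -0.4]
gripped t19.2 [ 0.4571 -0.0949  0.0317] open 0.0431 F [-0.7  0.   5.5]
above t22.4 [0.5451 0.287  0.1801] open 0.0430 F [ 1.  -0.6 -2.2]
set hit=True t24.5 [0.5452 0.2885 0.0348] open 0.0432 F [-1.2 -0.8  4.1]
open t24.8 [0.5439 0.2878 0.0332] open 0.0658 F [ 0.4 -0.   0.1]
down hit=False t29.8 [ 0.5967 -0.2818  0.0307] open 0.0657 F [-0.6 -0.5  0.3]
gripped t30.2 [ 0.5973 -0.2822  0.0318] open 0.0435 F [ 0.3 -1.1  1.2]
above t33.5 [0.5581 0.1149 0.18  ] open 0.0431 F [-0.6  1.  -2.1]
set hit=True t35.5 [0.5582 0.1164 0.0347] open 0.0433 F [-0.8 -0.3  3.8]
open t35.9 [0.5571 0.1161 0.0335] open 0.0658 F [ 0.3  0.6 -0.9]
green [157.9 284.5] [0.46414562 0.27131306] lane [-0.08347587 -0.01596983]
green [152.4 271.5] [0.49375812 0.28595344] lane [-0.05366985 -0.00172756]
green [153.5 249.8] [0.54391151 0.28668534] lane [-0.00351115 -0.00166776]
yellow [231.5 280.3] [0.47657871 0.10328794] lane [-0.08457425 -0.00691112]
yellow [228.8 267.4] [0.50619572 0.1107923 ] lane [-0.05447925 -0.00164104]
yellow [227.8 245.2] [0.55782728 0.11530172] lane [-0.00265507 -0.00100266]
end t39.1 [ 0.5005 -0.2981  0.2998] open 0.0660 F [0.5 0.9 0.1]
```

View pics/crop3.png

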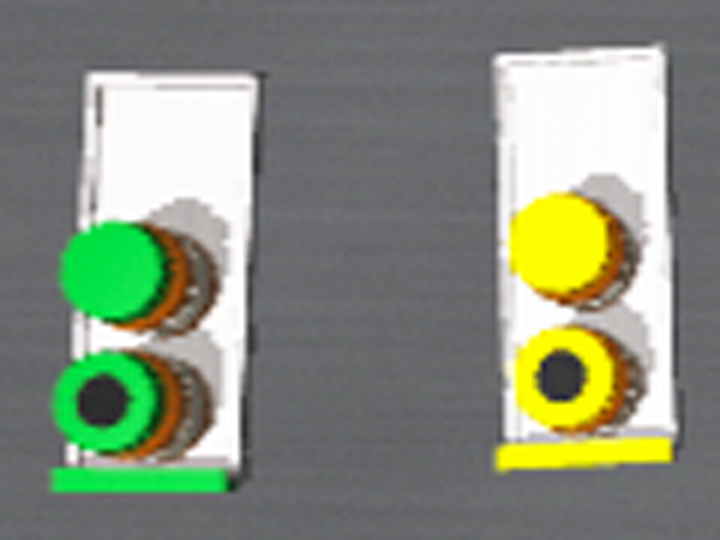

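View pics/side2.png

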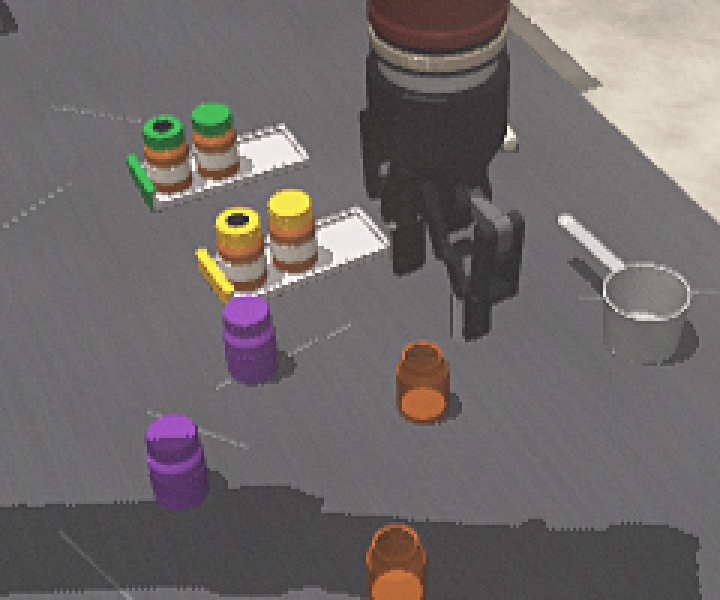

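Both new jars stand upright behind the old ones. Centre distances are about 50 and 52 mm (limit 60), and y is within 2 mm of each lane's centre. In the side view the bystanders are unmoved and the arm is clear.

```bash
python3 - <<'E'
from bench import *
ctrl.wait(.5)
print(ticket.hand_in())
E
```

```text
the job is handed in; nothing more can be done
None
```

Both trays are restocked and the job is handed in, at about 40 s of the 90 s allowed. I lifted each old jar about 9 mm, carried it forward and set it down at the front stop. Then I set the new jar of the same cap colour behind it and drew the arm clear.

My last camera checks, in each tray's frame:

| Tray | Old jar x | New jar x | Centre distance (limit 60 mm) | Gap between jars |
|---|---|---|---|---|
| Green | -54 mm | -3.5 mm | about 50 mm | about 6 mm |
| Yellow | -54 mm | -3 mm | about 52 mm | about 8 mm |

- **Position:** all four jars are within 2 mm of their lane's centre line and stand upright. The old jars are about 4 mm from the stops.
- **Bystanders:** in the last side view the empties, the measuring cup and the purple look-alikes had not moved. The decanter was outside that crop; the arm never went near it.
- **Disagreement:** early on, the side-camera cap positions differed from the top camera's by up to 8 mm, because shading cut off part of the cap outlines. I used the top camera, and the gripper positions agreed with it to about 2 mm.
- **Failed checks:** none. The hand-in reports no verdict.

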